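# Hang the sample pot by its bail

## Task

Take the sample pot with the yellow lid by the black grip of its folded-down wire bail, swing the bail upright while the pot stays standing on the worktop, then lift the pot by the bail and hang it on the fork of the stand, one side of the bail's wire in each prong's dip, and let go so that it hangs freely and upright. Do not tip the pot over on the way, and leave the blue-lidded pot where it stands.

Things in the scene. Friction and masses are not known exactly. Their poses are not given: they have to be found in the camera images.
- pot_yellow: Steel pot with yellow lid and stripe, 96 mm across, 66 mm tall, about 0.45 kg, loose. Origin: centre of its underside, z up. Its wire bail (a U 121 mm wide) turns about an axis parallel to the pot's y, 40 mm above the origin. At the start it is folded about level (3 degrees below to 17 above) out to the pot's -x side; it swings up to stand straight above the pot. It swings lightly and stays where left.
- pot_yellow_grip (a point): Centre of the black grip on the yellow pot's bail: a sleeve 14 mm thick, 32 mm long along its y axis (the pot's y), 110 mm from the bail's pivot axis. It spins freely on the 5 mm wire, so the bail can swing while the grip is pinched. Folded, 57 mm are free between grip and lid. Bail upright: lid top 84 mm, underside 150 mm below this point. Straight wire reaches 50 mm to either side.
- stand_seat (a point): Where the grip's centre lies when the pot hangs: midway between the fork's two prongs, the wire lying in both dips, 210 mm above the worktop. -x: the way the prongs point (roughly toward the robot); y: from prong to prong; z up. To hang the pot bring it in from the front with the grip 25 to 55 mm above this point (wire over the tips, lid under the prongs), then lower it.
- stand: Fixed grey and steel stand with the fork. Origin on the worktop under the seat, axes as the seat's. Prongs: rods 8 mm thick at y = -36 and +36 mm, ending in upturned tips 27 mm in front of the seat and 15 mm above it. Behind, crossbar (x = 88 mm) at prong height and post (x = 95 mm) 232 mm high with a clamp. Base plate 12 mm high, x = -50 to 110 mm, 140 mm wide.
- pot_blue: Bystander: the same kind of pot with a blue lid and stripe, 96 mm across, 66 mm tall, loose. Origin: centre of its underside. Its own bail is folded about level to its -x side, grip 110 mm out and at most 80 mm high.

How it is judged:
On the way, in this order (a step that is already met when the one before it is completed fails the run):
1. the bail of the yellow-lidded pot stands upright (grip at least 144 mm above the pot's underside, within about 18 degrees) with the pot still standing on the worktop (z of pot_yellow_grip in the frame of pot_yellow above 0.144 m and height (world z) of pot_yellow below 0.01 m and angle between pot_yellow's own z axis and vertical below 0.15 rad), for 0.1 s.
2. the pot is lifted clear of the worktop by 40 mm, held by the bail's grip (height (world z) of pot_yellow above 0.04 m and distance between the grasp point and pot_yellow_grip below 0.035 m), for 0.2 s.
At the end, for the whole second after the job is handed in: The yellow-lidded pot hangs by its bail in both prongs of the fork: grip within 25 mm of the seat, along the fork within 15 degrees, pot upright within 15 degrees, at rest (below 80 mm/s), its underside over 30 mm above the worktop, let go (distance between pot_yellow_grip and stand_seat below 0.025 m and angle between pot_yellow's own z axis and vertical below 0.26 rad and angle between the y axis of pot_yellow_grip and the y axis of stand_seat, either way round below 0.26 rad and linear speed of pot_yellow below 0.08 m/s and height (world z) of pot_yellow above 0.03 m); the robot touches nothing.
It fails at once if the blue-lidded pot is moved by more than 20 mm (distance of pot_blue from where it was at the start of the episode above 0.02 m).
It fails at once if the yellow-lidded pot is tipped by more than 40 degrees (angle between pot_yellow's own z axis and vertical above 0.7 rad).
It also fails if it takes over 56 s, if anything falls off the work surface, if the arm or the gripper's body presses on something with over 40 N, if the wrist force passes 120 N, or if a joint passes its speed limit or range.

## Robot

A 6-joint arm with a two-finger parallel gripper is mounted at the origin on a cart in front of the work surface, level with it; the furniture and walls round the work are solid. World frame = base frame: x ahead of the robot, y to its left, z up, the work surface at z = 0. Lengths are in m, angles in rad, forces in N, time in s.
With the tool pointing down it reaches from about 0.4 to 0.925 m from the base axis. Payload 3.4 kg.
Tool frame: the origin (TCP) lies midway between the tips of the shut fingers; the grasp point (between the pads) lies 19 mm behind it; x points along the fingers, y is the direction in which the jaws open and shut, and the axes are right-handed (so a half turn about x gives the same grasp; the last joint's range is limited). The gripper opens to 85 mm and grips with 20 to 120 N. Pads are 22 mm wide; open, the fingers measure 114 mm over their backs; the gripper's body (76 mm by 85 mm) begins 54 mm behind the grasp point. The pads swing forward as they close: fully open they stand 13 mm farther back than shut.
Start: joints at [1.2, 0.307, 1.506, -0, 1.328, -0.073], TCP at [0.169, 0.55, 0.231] pointing down, gripper open.
Joint ranges: [-3.12, 3.12], [-1.05, 2.28], [0.14, 2.33], [-1.42, 4.57], [0.1, 2.73], [-2.68, 2.68]. Speed limits (rad/s): [2.57, 2.57, 3.14, 3.14, 3.14, 3.14].

## Interface

Orientations are given as a unit quaternion [w, x, y, z].
In Python, from cell import sensors, cams, job gives the robot as it stands. The module is installed in compiled form; this text tells all that it offers.
- The arm moves only by the tool step_arm, never from a script. Its arguments are lists of equal length, an entry for each row: "travel": the shift along the tool's x, y, z in cm, a list of three; "twist": the turn about the tool's x in rad; "gripper": the opening, from 0 (shut) to 1 (fully open). In form: {"travel": [[x, y, z], ...], "twist": [twist, ...], "gripper": [gripper, ...]}. A call has 1 to 10 rows; each row shifts and turns the pose as measured when the row begins, along the tool's axes as they then stand; what a row does not reach is not made up. A row lasts 1/10 s, in which the tool goes at most 50 mm and 8.59 degrees, less where a joint would pass 70% of its speed; a pose out of reach is approached as far as the arm can. A call is refused whole if a number of a shift passes 5 or a number of a turn 0.15, either way. A call with a gripper value outside its range is refused whole. The fingers move at their own pace and stop on an object; "newtons" is the grip in N (left out, the last holds). Time passes only in rows, so rows that do not move let the fingers close. It gives the time, the measured TCP pose, the force and the opening at its end, in the units of the state.
- sensors.state(): the state, without advancing time (a new reading comes with each control period).
- cams.get_image(name): name is "side" or "top" or "wrist"; returns the picture (400x640x3 uint8, red, green, blue); there is no depth.
- cams.camera_info(name): a dict with "fov_y" (degrees; the focal length in pixels is half the picture's height over the tangent of half this angle, whatever the lens; pixels are square), "cx", "cy" (the principal point, pixels), "R" (3x3) and "t" (3): a world point X has camera coordinates R X + t. Camera axes: x right, y down, z forward; pixel columns grow to the right and rows downward; lengths in m; the calibration is good to about 2 mm. A picture is of the moment at which its call begins: read the wrist's pose just before it. camera_info takes no time and is no camera call; for the wrist camera it gives the pose at the moment of the call.
- job.sign_off(): hands the job in, once; it reports no verdict.
The state is a dict: "clock": time; "joint_pos": joint angles; "dq": joint speeds; "joint_torque": joint torques, N m; "position": TCP position; "ee_rot": TCP orientation; "ft_force": force on the tool from outside, world axes, zero at the start; "torque": the same for the moment, N m; "width": finger opening in m.
Only numpy, scipy, OpenCV 4.12 (cv2) and the standard library are available. Lean on these libraries where they do the work, as an engineer would, in place of code of your own. Each camera call takes 0.05 s, during which the arm holds its last target. There are 200 camera calls.

## Working session

There is one attempt and no reset: what is moved stays moved. The work goes in short steps, Python scripts to look and compute and a tool call to move; the robot and the scene stay as the last step left them, time stands still between calls to the robot, and variables do not carry over. Pictures are saved under pics/ and viewed, about 8 in all and at most 12, crops included, and the job is handed in when it is done.

Besides the shell and the picture viewer there is one more tool, called after ">>>" by a JSON object that holds its "op" and its "data", one argument or row to a line. step_arm: Moves the arm, as the interface text tells. Its arguments: {"type":"object","properties":{"travel":{"type":"array"},"twist":{"type":"array"},"gripper":{"type":"array"},"newtons":{"type":"number"}},"required":["travel","twist","gripper"]}

```bash
mkdir -p pics
python3 - <<'E'
from cell import sensors,cams
import cv2,numpy as np
s=sensors.state();print({k:np.round(v,3).tolist() for k,v in s.items()})
for n in("top","side","wrist"):
    i=cams.camera_info(n);print(n,i['fov_y'],i['cx'],i['cy'],np.round(i['R'],3).tolist(),np.round(i['t'],3).tolist())
    im=cams.get_image(n);cv2.imwrite(f"pics/{n}0.png",im[:,:,::-1])
E
```

```text
{'clock': 0.0, 'joint_pos': [1.2, 0.308, 1.508, -0.0, 1.328, -0.073], 'dq': [0.001, -0.0, -0.001, 0.0, -0.002, -0.0], 'joint_torque': [-0.001, -45.755, -25.191, 0.0, 0.014, -0.0], 'position': [0.168, 0.549, 0.23], 'ee_rot': [0.699, 0.104, 0.699, -0.106], 'ft_force': [0.038, -0.236, -0.359], 'torque': [0.009, -0.05, 0.031], 'width': 0.085}
top 42.849132755212054 322.71159543387574 190.7318156314164 [[-0.025, -1.0, -0.002], [-0.994, 0.025, -0.109], [0.109, -0.001, -0.994]] [-0.052, 0.526, 1.325]
side 48.3512625167353 320.7823466623668 205.9824263704123 [[0.885, -0.464, 0.026], [-0.213, -0.456, -0.864], [0.413, 0.76, -0.502]] [-0.484, 0.181, 1.104]
wrist 69.07370034498409 319.55929222508814 199.76084191940038 [[0.293, 0.956, -0.002], [0.918, -0.281, 0.28], [0.267, -0.084, -0.96]] [-0.574, -0.036, 0.379]
```

View pics/top0.png

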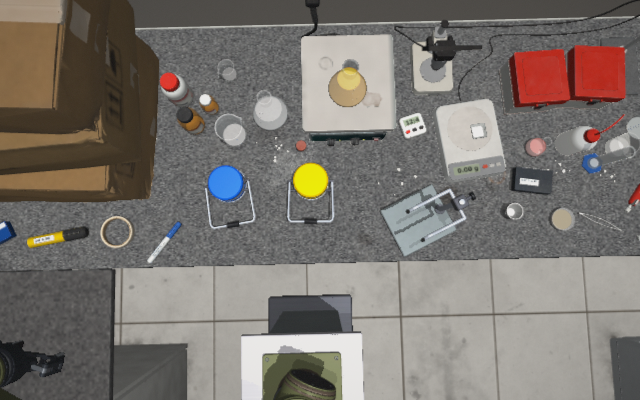

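View pics/side0.png

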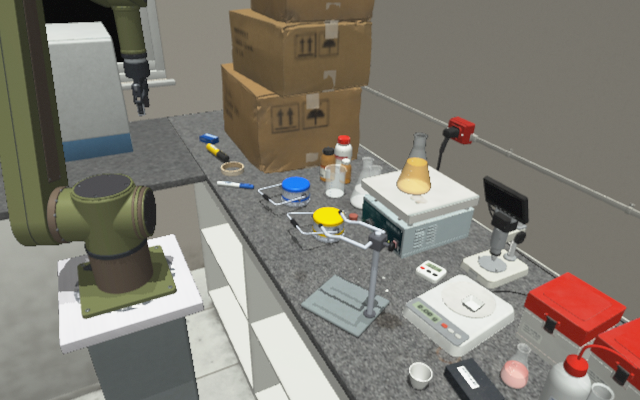

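Top view: yellow lid is at about (310,181) with its grip at (317,221), and the blue lid at (226,183). The stand is at about (423,220), its post at (462,200) and its prongs pointing to the lower left. The side view shows the same layout. I'll zoom in on the pot and stand.

```bash
cat > h.py <<'E'
import numpy as np,cv2
from cell import sensors,cams,job
from scipy.spatial.transform import Rotation as Ro
def ray(i,u,v):
    f=200/np.tan(np.radians(i['fov_y'])/2);R=np.array(i['R']);C=-R.T@np.array(i['t'])
    d=R.T@np.array([(u-i['cx'])/f,(v-i['cy'])/f,1]);return C,d/np.linalg.norm(d)
def onz(i,u,v,z):
    C,d=ray(i,u,v);return C+d*(z-C[2])/d[2]
def tri(i,p,j,q):
    A,a=ray(i,*p);B,b=ray(j,*q)
    s=np.linalg.lstsq(np.c_[a,-b],B-A,rcond=None)[0];P=A+a*s[0];Q=B+b*s[1]
    return (P+Q)/2,np.linalg.norm(P-Q)
def proj(i,X):
    f=200/np.tan(np.radians(i['fov_y'])/2);c=np.array(i['R'])@X+np.array(i['t'])
    return np.array([c[0]/c[2]*f+i['cx'],c[1]/c[2]*f+i['cy']])
E
python3 - <<'E'
from h import *
t=cv2.imread('pics/top0.png');s=cv2.imread('pics/side0.png');I=cams.camera_info('top');J=cams.camera_info('side')
for im,i,n in((t,I,'top'),(s,J,'side')):
    h=cv2.cvtColor(im,cv2.COLOR_BGR2HSV)
    for nm,lo,hi in(('y',(24,170,120),(34,255,255)),('b',(105,170,90),(118,255,255))):
        m=cv2.inRange(h,lo,hi)
        for c in cv2.findContours(m,0,1)[0]:
            if cv2.contourArea(c)>150:
                (u,v),ax,an=cv2.fitEllipse(c);print(n,nm,round(u,1),round(v,1),np.round(ax,1),onz(i,u,v,.066).round(3))
a=cv2.resize(t[155:265,280:480],None,fx=4,fy=4,interpolation=2)
b=cv2.resize(s[195:335,260:420],None,fx=4,fy=4,interpolation=2)
cv2.imwrite('pics/a.png',a);cv2.imwrite('pics/b.png',b)
E
```

```text
top y 45.9 239.1 [ 9.9 46.6] [0.414 0.646 0.066]
top y 310.1 179.9 [33.9 34.5] [ 0.549 -0.033  0.066]
top b 225.1 182.4 [33.5 34.5] [0.548 0.187 0.066]
side y 327.6 216.3 [18.5 29.4] [ 0.542 -0.046  0.066]
side b 295.3 184.2 [14.3 27.5] [0.542 0.171 0.066]
```

View pics/a.png

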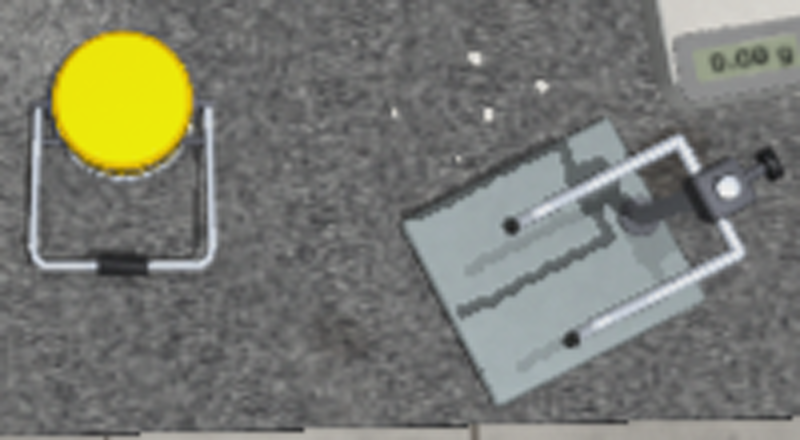

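View pics/b.png

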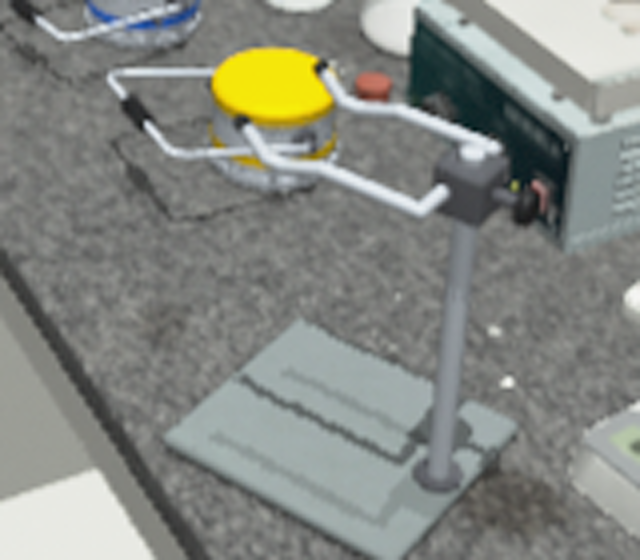

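Top crop: prong tips at (408,211) and (423,240), grip at (310.5,221). Side crop: tips at (340.5,211.5) and (321,226), grip at (293,222). Next I triangulate these.

Run:
```python
from h import *
I=cams.camera_info('top');J=cams.camera_info('side')
T=lambda p:(280+p[0]/4-.4,155+p[1]/4-.4); S=lambda p:(260+p[0]/4-.4,195+p[1]/4-.4)
for n,p,q in(('grip',(122,264),(133,107)),('tipA',(512,225),(322,66)),('tipB',(571,339),(245,123))):
    P,e=tri(I,T(p),J,S(q));print(n,P.round(4),round(e,4))
A=onz(I,*T((512,225)),.225);B=onz(I,*T((571,339)),.225);print('tips z=.225',A,B,np.linalg.norm(A-B))
y=(A-B)/np.linalg.norm(A-B);x=np.array([y[1],-y[0],0]);print('seat',(A+B)/2+.027*x,'yaw',np.degrees(np.arctan2(x[1],x[0])))
c=[onz(I,*T(p),.012) for p in((610,118),(403,222),(498,404),(703,297))]
print(np.round(c,3).tolist(),np.mean(c,0), [np.degrees(np.arctan2(*(c[i]-c[j])[1::-1])) for i,j in((0,1),(3,2))])
print('wire ends pivot',[onz(I,*T(p),.04).round(4) for p in((40,108),(208,108))],'cornersz.05',[onz(I,*T(p),.05).round(4) for p in((36,262),(212,266))])
s=sensors.state();w,*v=s['ee_rot'];print(Ro.from_quat([*v,w]).as_matrix().round(3))
W=cams.camera_info('wrist');R=np.array(W['R']);C=-R.T@W['t'];M=Ro.from_quat([*v,w]).as_matrix();print('cam in tool',M.T@(C-s['position']),(R@M).round(3).tolist())
```

```text
grip [ 0.4427 -0.0304  0.0671] 0.0028
tipA [ 0.4531 -0.2565  0.2196] 0.0006
tipB [ 0.3884 -0.2874  0.2179] 0.0014
tips z=.225 [ 0.45249294 -0.25543198  0.225     ] [ 0.38767554 -0.28576126  0.225     ] 0.07156228151205364
seat [ 0.43152729 -0.29505182  0.225     ] yaw -64.92422838102982
[[0.537, -0.36, 0.012], [0.47, -0.218, 0.012], [0.348, -0.277, 0.012], [0.415, -0.416, 0.012]] [ 0.44262753 -0.31763987  0.012     ] [np.float64(-64.84003316006276), np.float64(-64.23735384705773)]
wire ends pivot [array([0.5496, 0.0216, 0.04  ]), array([ 0.5468, -0.0892,  0.04  ])] cornersz.05 [array([0.4476, 0.0253, 0.05  ]), array([ 0.4422, -0.0888,  0.05  ])]
[[-0.001  0.293  0.956]
 [-0.001  0.956 -0.293]
 [-1.    -0.002 -0.   ]]
cam in tool [-1.42147833e-01  1.20069400e-04 -7.19121852e-02] [[0.0, 1.0, -0.0], [-0.28, 0.001, 0.96], [0.96, -0.0, 0.28]]
```

>>> {"op": "step_arm", "data": {
  "travel": [
    [0,0,0],
    [0,0,0],
    [0,0,0],
    [0,0,0],
    [0,0,0],
    [0,0,0],
    [0,0,0],
    [0,0,0],
    [0,0,0],
    [0,0,0]
  ],
  "twist": [0.145,0.145,0.145,0.145,0.145,0.145,0.145,0.145,0.145,0],
  "gripper": [0.6,0.6,0.6,0.6,0.6,0.6,0.6,0.6,0.6,0.6],
  "newtons": 40
}}

```text
clock: 1.15
position: [0.1674, 0.5462, 0.2264]
ee_rot: [-0.482, -0.515, -0.479, 0.522]
ft_force: [-1.0, -0.2, 0.2]
width: 0.0512
```

>>> {"op": "step_arm", "data": {
  "travel": [
    [0,3.3,3.5],
    [0,3.3,3.5],
    [0,3.3,3.5],
    [0,3.3,3.5],
    [0,3.3,3.5],
    [0,3.3,3.5],
    [0,3.3,3.5],
    [0,1,4.5],
    [0,1,4.5],
    [0,0,0]
  ],
  "twist": [0,0,0,0,0,0,0,0,0,-0.02],
  "gripper": [0.6,0.6,0.6,0.6,0.6,0.6,0.6,0.6,0.6,0.6]
}}

```text
clock: 2.15
position: [0.408, 0.1866, 0.2268]
ee_rot: [-0.5, -0.5, -0.496, 0.505]
ft_force: [-0.2, 1.7, 0.5]
width: 0.0514
```

>>> {"op": "step_arm", "data": {
  "travel": [
    [0,0.7,4.5],
    [0,0.7,4.5],
    [0,0.7,4.5],
    [0,0.7,4.5],
    [0,0.5,4],
    [0,0,0]
  ],
  "twist": [0,0,0,0,0,0],
  "gripper": [0.6,0.6,0.6,0.6,0.6,0.6]
}}

```text
clock: 2.75
position: [0.4437, -0.0372, 0.2288]
ee_rot: [0.506, 0.495, 0.502, -0.496]
ft_force: [-0.6, 0.5, 0.6]
width: 0.0513
```

```bash
cat > look.py <<'E'
from h import *
import sys
s=sensors.state();w,*v=s['ee_rot'];M=Ro.from_quat([*v,w]).as_matrix()
print(s['clock'],s['position'].round(4) if hasattr(s['position'],'round') else s['position'],'yaw_y',np.degrees(np.arctan2(M[1,1],M[0,1])).round(2))
W=cams.camera_info('wrist');im=cams.get_image('wrist')[:,:,::-1];cv2.imwrite('pics/%s.png'%sys.argv[1],im)
np.save('pics/%s.npy'%sys.argv[1],W,allow_pickle=True)
E
python3 look.py w1
```

```text
2.75 [ 0.4437 -0.0372  0.2288] yaw_y 0.93
```

View pics/w1.png

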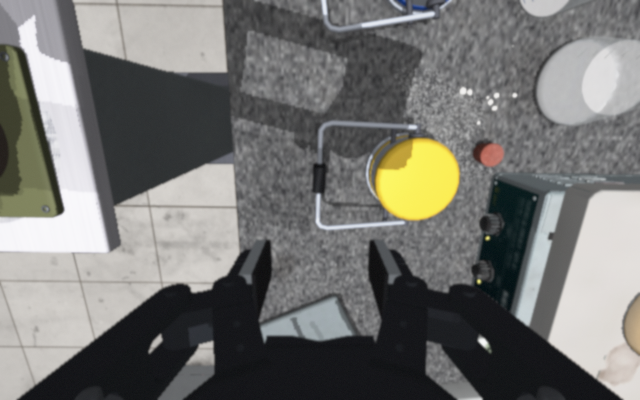

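Wrist view: grip at (319,178), bail corners at about (324,125) and (321,226), lid centre at (417,179). Nothing else is near the grip.

Run:
```python
from h import *
W=np.load('pics/w1.npy',allow_pickle=True).item();I=cams.camera_info('top')
im=cv2.imread('pics/w1.png');h=cv2.cvtColor(im,cv2.COLOR_BGR2HSV)
c=max(cv2.findContours(cv2.inRange(h,(24,170,100),(34,255,255)),0,1)[0],key=cv2.contourArea);(u,v),ax,_=cv2.fitEllipse(c);print('lid',u,v,ax,onz(W,u,v,.066))
m=np.zeros(im.shape[:2],np.uint8);m[150:210,300:340]=(im[150:210,300:340].max(2)<45)*255
c=max(cv2.findContours(m,0,1)[0],key=cv2.contourArea);r=cv2.minAreaRect(c);print(r)
g=r[0]
for z in(.045,.055,.065,.075):print(z,onz(W,*g,z),onz(I,310.1,220.6,z))
P,e=tri(W,g,I,(310.1,220.6));print(P,e)
print([onz(W,*p,.06) for p in((322,128),(320,226))])
```

```text
lid 419.14910888671875 181.2763214111328 (68.35909271240234, 86.47370910644531) [ 0.55064763 -0.03341581  0.066     ]
((319.12457275390625, 177.38497924804688), (11.310956001281738, 29.0567684173584), 2.2906100749969482)
0.045 [ 0.44321125 -0.03543803  0.045     ] [ 0.44518321 -0.03035304  0.045     ]
0.055 [ 0.44316372 -0.03326332  0.055     ] [ 0.44467036 -0.03060674  0.055     ]
0.065 [ 0.44311618 -0.03108861  0.065     ] [ 0.4441575  -0.03086044  0.065     ]
0.075 [ 0.44306865 -0.02891389  0.075     ] [ 0.44364465 -0.03111413  0.075     ]
[ 0.44358827 -0.03081251  0.06671492] 0.0009787592360311493
[array([0.44528017, 0.02020774, 0.06      ]), array([ 0.44506304, -0.08902763,  0.06      ])]
```

>>> {"op": "step_arm", "data": {
  "travel": [
    [4.5,0,-0.3],
    [4.5,0,-0.3],
    [4.5,0,0],
    [2.5,0,0],
    [1.5,0,0],
    [0,0,0]
  ],
  "twist": [0,0,0,0,0,0],
  "gripper": [0.6,0.6,0.6,0.6,0.6,0.6]
}}

```text
clock: 3.4
position: [0.4471, -0.0204, 0.0505]
ee_rot: [0.511, 0.494, 0.506, -0.489]
ft_force: [0.0, 0.0, 0.1]
width: 0.0511
```

>>> {"op": "step_arm", "data": {
  "travel": [
    [0.2,-0.35,1.05],
    [0,0,0],
    [0,0,0],
    [0,0,0],
    [0,0,0],
    [0,0,0],
    [0,0,0],
    [0,0,0]
  ],
  "twist": [0.05,0,0,0,0,0,0,0],
  "gripper": [0.6,0.6,0,0,0,0,0,0],
  "newtons": 40
}}

```text
clock: 4.2
position: [0.4458, -0.0296, 0.0524]
ee_rot: [0.5, 0.508, 0.492, -0.5]
ft_force: [-0.9, 0.4, -1.1]
width: 0.0122
```

```bash
python3 look.py w2
python3 - <<'E'
from h import *
print({k:np.round(v,3).tolist() for k,v in sensors.state().items() if k in('position','ft_force','width','clock')})
E
```

```text
4.2 [ 0.4458 -0.0296  0.0524] yaw_y -0.91
{'clock': 4.25, 'position': [0.446, -0.03, 0.052], 'ft_force': [-0.372, 1.106, 0.351], 'width': 0.012}
```

View pics/w2.png

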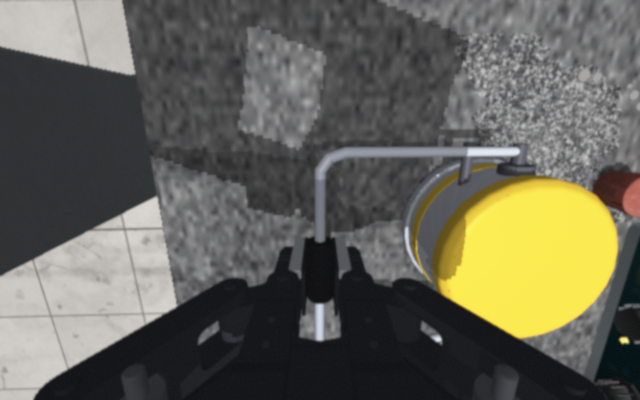

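The view shows the grip pinched between the pads, with the bail intact and the pot standing. Now I swing it up along the arc.

>>> {"op": "step_arm", "data": {
  "travel": [
    [-1.5,0.5,0],
    [-1.7,0.95,0],
    [-1.5,1.2,0],
    [-1.2,1.45,0],
    [0,0,0]
  ],
  "twist": [0,0,0,0,0],
  "gripper": [0,0,0,0,0]
}}

```text
clock: 4.75
position: [0.4837, -0.0303, 0.113]
ee_rot: [0.498, 0.507, 0.494, -0.501]
ft_force: [1.7, 1.0, -0.7]
width: 0.0127
```

>>> {"op": "step_arm", "data": {
  "travel": [
    [-0.7,1.9,0],
    [-0.6,1.8,0],
    [-0.3,1.8,0],
    [0,0.9,0],
    [0,0,0]
  ],
  "twist": [0,0,0,0,0],
  "gripper": [0,0,0,0,0]
}}

```text
clock: 5.25
position: [0.5391, -0.0312, 0.1365]
ee_rot: [-0.495, -0.502, -0.498, 0.505]
ft_force: [0.3, -1.0, -3.4]
width: 0.0125
```

Run:
```python
from h import *
s=sensors.state();print({k:np.round(v,3).tolist() for k,v in s.items() if k in('position','ft_force','width','clock')})
J=cams.camera_info('side');im=np.ascontiguousarray(cams.get_image('side')[:,:,::-1]);cv2.imwrite('pics/s2.png',cv2.resize(im[110:280,240:420],None,fx=3,fy=3,interpolation=2))
h=cv2.cvtColor(im,cv2.COLOR_BGR2HSV);c=max(cv2.findContours(cv2.inRange(h,(24,170,100),(34,255,255)),0,1)[0],key=cv2.contourArea);print(cv2.fitEllipse(c))
```

```text
{'clock': 5.25, 'position': [0.539, -0.031, 0.136], 'ft_force': [0.273, -1.043, -3.414], 'width': 0.013}
((327.2583923339844, 216.02952575683594), (18.70681381225586, 22.71249008178711), 102.18231201171875)
```

View pics/s2.png

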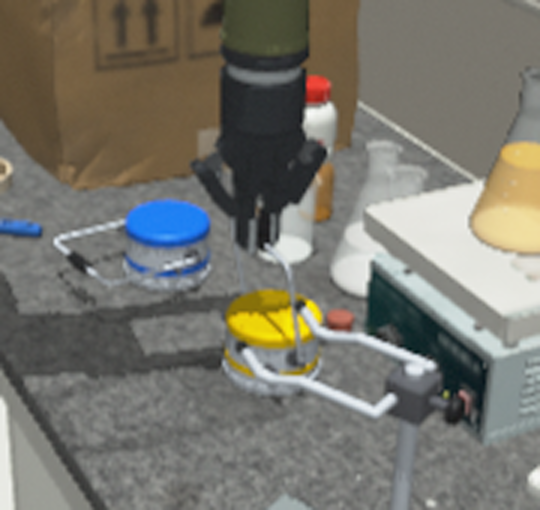

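The pot stands with its bail nearly upright. The grip is about 4 mm high and 10 mm short of the axis, so I correct both, then hold.

>>> {"op": "step_arm", "data": {
  "travel": [
    [0.3,0.8,0],
    [0.15,0.2,0],
    [0,0,0],
    [0,0,0]
  ],
  "twist": [0,0,0,0],
  "gripper": [0,0,0,0],
  "newtons": 70
}}

```text
clock: 5.7
position: [0.5521, -0.0314, 0.1377]
ee_rot: [0.498, 0.505, 0.495, -0.503]
ft_force: [-0.4, -0.0, 3.3]
width: 0.0114
```

>>> {"op": "step_arm", "data": {
  "travel": [
    [0,0,0],
    [-1.0,0,0],
    [-1.5,0,0],
    [-2,0,0],
    [-2,0,0],
    [-2,0,0],
    [-2,0,0],
    [0,0,0],
    [0,0,0],
    [0,0,0]
  ],
  "twist": [0,0,0,0,0,0,0,0,0,0],
  "gripper": [0,0,0,0,0,0,0,0,0,0]
}}

```text
clock: 6.7
position: [0.5408, -0.0308, 0.2354]
ee_rot: [-0.489, -0.498, -0.503, 0.51]
ft_force: [0.6, -0.3, -2.9]
width: 0.0111
```

```bash
python3 look.py w3
python3 - <<'E'
from h import *
J=cams.camera_info('side');im=np.ascontiguousarray(cams.get_image('side')[:,:,::-1])
w=cv2.imread('pics/w3.png')
a=cv2.resize(im[90:290,240:420],None,fx=2,fy=2,interpolation=2)
cv2.imwrite('pics/c3.png',np.hstack([a,cv2.resize(w,None,fx=.66,fy=.66)[:400] if 0 else cv2.copyMakeBorder(cv2.resize(w,(420,262)),0,138,0,0,0)]))
E
```

```text
6.7 [ 0.5408 -0.0308  0.2354] yaw_y -0.88
```

View pics/c3.png

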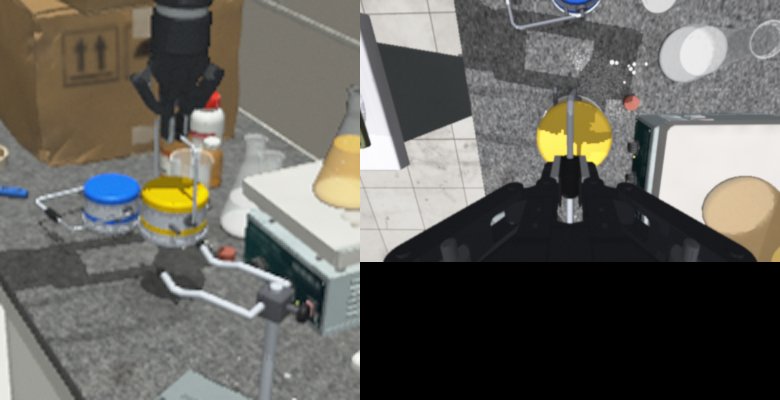

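The pot is lifted, upright, and held by the grip. Now I turn it to the stand's yaw (-65°).

>>> {"op": "step_arm", "data": {
  "travel": [
    [0,0,0],
    [0,0,0],
    [0,0,0],
    [0,0,0],
    [0,0,0],
    [0,0,0],
    [0,0,0],
    [0,0,0],
    [0,0,0],
    [0,0,0]
  ],
  "twist": [0.06,0.12,0.13,0.13,0.13,0.13,0.13,0.12,0.08,0],
  "gripper": [0,0,0,0,0,0,0,0,0,0]
}}

```text
clock: 7.8
position: [0.5342, -0.0299, 0.2238]
ee_rot: [-0.163, -0.67, -0.175, 0.702]
ft_force: [0.7, -0.6, -3.6]
width: 0.0112
```

```bash
cat > rel.py <<'E'
from h import *
s=sensors.state();w,*v=s['ee_rot'];M=Ro.from_quat([*v,w]).as_matrix()
p=np.array(s['position']);seat=np.array([.431,-.294,.21]);g=p-M[:,0]*.019
a=np.radians(-64.8);S=np.array([[np.cos(a),-np.sin(a),0],[np.sin(a),np.cos(a),0],[0,0,1]])
print(s['clock'],'yaw_y',np.degrees(np.arctan2(M[1,1],M[0,1])).round(2),'pos',p.round(4),'grasp in seat mm',(S.T@(g-seat)*1e3).round(1),'to seat, tool cm',(M.T@(seat-g)*100).round(2),'F',np.round(s['ft_force'],1),s['width'])
E
python3 rel.py
```

```text
7.8 yaw_y -62.36 pos [ 0.5342 -0.0299  0.2238] grasp in seat mm [-194.5  206.6   32.8] to seat, tool cm [ 3.63 18.63 21.34] F [ 0.7 -0.6 -3.6] 0.011216931353048232
```

>>> {"op": "step_arm", "data": {
  "travel": [
    [-0.3,0.6,1.5],
    [-0.5,1.2,2.8],
    [-0.4,1.2,2.8],
    [-0.4,1.2,2.8],
    [-0.3,1.2,2.8],
    [-0.3,1.2,2.8],
    [-0.2,1.2,2.8],
    [0,0.6,1.5],
    [0,0,0],
    [0,0,0]
  ],
  "twist": [0,0.04,0,0,0,0,0,0,0,0],
  "gripper": [0,0,0,0,0,0,0,0,0,0]
}}

```text
clock: 8.8
position: [0.3815, -0.2018, 0.253]
ee_rot: [-0.156, -0.669, -0.167, 0.707]
ft_force: [0.1, 1.1, -3.5]
width: 0.0114
```

```bash
python3 rel.py; python3 look.py w4;python3 - <<'E'
from h import *
im=np.ascontiguousarray(cams.get_image('top')[:,:,::-1]);cv2.imwrite('pics/t4.png',im)
w=cv2.imread('pics/w4.png')
a=cv2.resize(im[150:270,330:480],None,fx=2.6,fy=2.6,interpolation=2)
b=cv2.resize(w,(400,250));H=a.shape[0]
cv2.imwrite('pics/c4.png',np.hstack([a,cv2.copyMakeBorder(b,0,H-250,0,0,0)]))
E
```

```text
8.8 yaw_y -63.69 pos [ 0.3815 -0.2018  0.253 ] grasp in seat mm [-104.    -4.6   62. ] to seat, tool cm [ 5.89 10.58 -0.55] F [ 0.1  1.1 -3.5] 0.011381053042998603
8.8 [ 0.3815 -0.2018  0.253 ] yaw_y -63.69
```

View pics/c4.png

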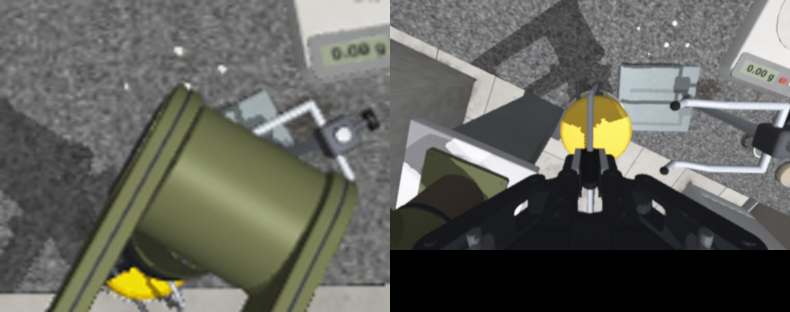

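Right half (wrist view): the pot hangs in the gripper with the bail upright. The prong tips are at about (458,168) and (437,272) in full-resolution pixels. I use them to refine the seat.

Run:
```python
from h import *
W=np.load('pics/w4.npy',allow_pickle=True).item();I=cams.camera_info('top')
im=cv2.imread('pics/w4.png');ps=[]
for u,v in((458,168),(437,272)):
    m=np.zeros(im.shape[:2],np.uint8);sl=np.s_[v-16:v+16,u-16:u+16];m[sl]=(im[sl].max(2)<50)*255
    c=max(cv2.findContours(m,0,1)[0],key=cv2.contourArea);(a,b),r=cv2.minEnclosingCircle(c);print((a,b),r,cv2.contourArea(c));ps.append((a,b))
T=lambda p:(280+p[0]/4-.4,155+p[1]/4-.4)
for p,q in zip(ps,((512,225),(571,339))):print(onz(W,*p,.225),tri(W,p,I,T(q)))
A,B=[onz(W,*p,.222) for p in ps];d=A-B;y=d/np.linalg.norm(d);x=np.array([y[1],-y[0],0]);print(np.linalg.norm(d),'seat',(A+B)/2+.027*x,np.degrees(np.arctan2(x[1],x[0])))
```

```text
(455.5, 168.5) 6.96429443359375 126.0
(438.1153869628906, 272.26922607421875) 5.596215724945068 80.0
[ 0.45174715 -0.25328428  0.225     ] (array([ 0.45227656, -0.25621949,  0.21943683]), np.float64(0.001190209509498142))
[ 0.38918485 -0.28347034  0.225     ] (array([ 0.38761396, -0.28651192,  0.22066735]), np.float64(0.000263309920488568))
0.07071606644712738 seat [ 0.43160932 -0.29446397  0.222     ] -64.24287801506492
```

>>> {"op": "step_arm", "data": {
  "travel": [
    [0.6,0.5,-0.5],
    [0.6,1,0],
    [0,1.2,0],
    [0,1.2,0],
    [0,1.2,0],
    [0,1.2,0],
    [0,1,0],
    [0,0.7,0],
    [0,0,0],
    [0,0,0]
  ],
  "twist": [0.015,0,0,0,0,0,0,0,0,0],
  "gripper": [0,0,0,0,0,0,0,0,0,0]
}}

```text
clock: 9.9
position: [0.4268, -0.2773, 0.2356]
ee_rot: [-0.152, -0.67, -0.163, 0.708]
ft_force: [-0.2, 1.1, -3.1]
width: 0.0114
```

```bash
python3 rel.py
```

```text
9.9 yaw_y -64.3 pos [ 0.4268 -0.2773  0.2356] grasp in seat mm [-16.4   4.3  44.5] to seat, tool cm [4.42 1.76 0.23] F [-0.2  1.1 -3.1] 0.011359142943527753
```

>>> {"op": "step_arm", "data": {
  "travel": [
    [0,1,0.3],
    [0,0.8,0.2],
    [0,0,0],
    [0,0,0]
  ],
  "twist": [0,0,0,0],
  "gripper": [0,0,0,0]
}}

```text
clock: 10.3
position: [0.4296, -0.2962, 0.2355]
ee_rot: [-0.152, -0.67, -0.164, 0.708]
ft_force: [0.4, 0.1, -2.8]
width: 0.0114
```

```bash
python3 rel.py; python3 look.py w5
```

```text
10.3 yaw_y -64.27 pos [ 0.4296 -0.2962  0.2355] grasp in seat mm [ 2.  -1.3 44.5] to seat, tool cm [ 4.44 -0.07 -0.35] F [ 0.4  0.1 -2.8] 0.011437271346263945
10.3 [ 0.4296 -0.2962  0.2355] yaw_y -64.27
```

View pics/w5.png

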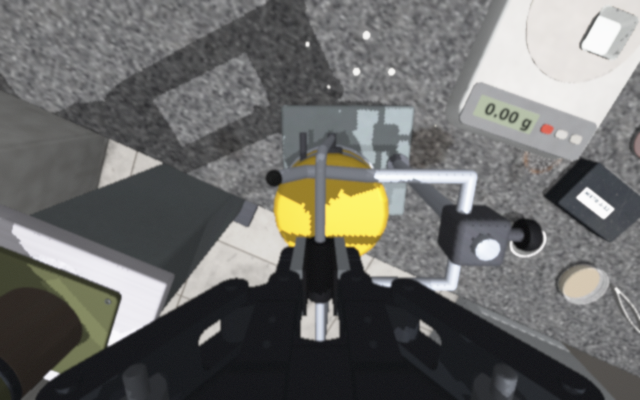

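The wire lies across the prong behind its tip (tip at (274,178), wire at column 320). Now I lower it.

>>> {"op": "step_arm", "data": {
  "travel": [
    [0.9,-0.1,-0.1],
    [0.9,0,0],
    [0.9,0,0],
    [0.5,0,0],
    [0.3,0,0],
    [0,0,0],
    [0,0,0]
  ],
  "twist": [0,0,0,0,0,0,0],
  "gripper": [0,0,0,0,0,0,0]
}}

```text
clock: 11.05
position: [0.4278, -0.2938, 0.1984]
ee_rot: [-0.152, -0.67, -0.164, 0.708]
ft_force: [-0.7, 1.1, 0.5]
width: 0.0114
```

```bash
python3 rel.py
```

```text
11.05 yaw_y -64.21 pos [ 0.4278 -0.2938  0.1984] grasp in seat mm [-1.  -1.9  7.3] to seat, tool cm [ 0.72  0.13 -0.22] F [-0.7  1.1  0.5] 0.011419737392639686
```

The weight came off at +7 mm, which matches the grip sitting about 6 mm low in the pads. It is seated, so I lower a touch more and release.

>>> {"op": "step_arm", "data": {
  "travel": [
    [0.1,0,0],
    [0,0,0],
    [0,0,0],
    [0,0,0],
    [0,0,0],
    [0,0,0],
    [0,0,0],
    [0,0,0]
  ],
  "twist": [0,0,0,0,0,0,0,0],
  "gripper": [0,0,0.2,0.3,0.4,0.5,0.5,0.5]
}}

```text
clock: 11.85
position: [0.4293, -0.2951, 0.1991]
ee_rot: [-0.154, -0.671, -0.162, 0.707]
ft_force: [0.1, 0.5, 0.1]
width: 0.0425
```

```bash
python3 rel.py; python3 look.py w6;python3 - <<'E'
from h import *
im=np.ascontiguousarray(cams.get_image('side')[:,:,::-1])
w=cv2.imread('pics/w6.png')
a=cv2.resize(im[150:340,260:430],None,fx=2.2,fy=2.2,interpolation=2)
b=cv2.resize(w,(420,262));H=a.shape[0]
cv2.imwrite('pics/c6.png',np.hstack([a,cv2.copyMakeBorder(b,0,H-262,0,0,0)]))
E
```

```text
11.85 yaw_y -64.2 pos [ 0.4293 -0.2951  0.1991] grasp in seat mm [ 0.7 -1.1  8. ] to seat, tool cm [ 0.8  -0.05 -0.15] F [0.1 0.5 0.1] 0.0424544269088396
11.85 [ 0.4293 -0.2951  0.1991] yaw_y -64.2
```

View pics/c6.png

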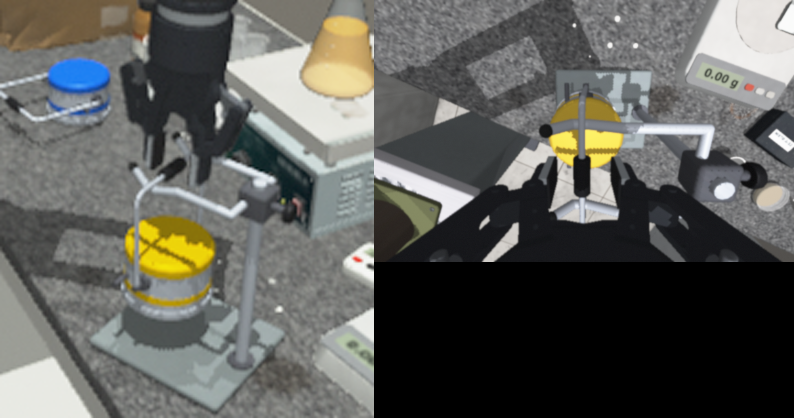

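The pot hangs upright with its wire in both dips, and both fingers are clear of the grip. I withdraw straight up.

>>> {"op": "step_arm", "data": {
  "travel": [
    [-1,0,0],
    [-2,0,0],
    [-3,0,0],
    [-3,0,0],
    [-3,0,0],
    [0,0,0],
    [0,0,0],
    [0,0,0],
    [0,0,0],
    [0,0,0]
  ],
  "twist": [0,0,0,0,0,0,0,0,0,0],
  "gripper": [0.5,0.5,0.5,0.5,0.5,0.5,0.5,0.5,0.5,0.5]
}}

```text
clock: 12.95
position: [0.4345, -0.294, 0.3249]
ee_rot: [-0.153, -0.67, -0.163, 0.708]
ft_force: [-0.3, 0.3, -1.1]
width: 0.0429
```

```bash
python3 rel.py; python3 look.py w7;python3 - <<'E'
from h import *
im=np.ascontiguousarray(cams.get_image('side')[:,:,::-1])
w=cv2.imread('pics/w7.png')
W=np.load('pics/w7.npy',allow_pickle=True).item();print('seat px in w7',proj(W,np.array([.4315,-.294,.21])))
a=cv2.resize(im[150:340,260:430],None,fx=2.2,fy=2.2,interpolation=2)
b=cv2.resize(w,(420,262));H=a.shape[0]
cv2.imwrite('pics/c7.png',np.hstack([a,cv2.copyMakeBorder(b,0,H-262,0,0,0)]))
E
```

```text
12.95 yaw_y -64.21 pos [ 0.4345 -0.294   0.3249] grasp in seat mm [  2.    4.1 133.9] to seat, tool cm [13.39  0.15 -0.25] F [-0.3  0.3 -1.1] 0.042923430576190996
12.95 [ 0.4345 -0.294   0.3249] yaw_y -64.21
seat px in w7 [321.88341935 192.21805839]
```

View pics/c7.png

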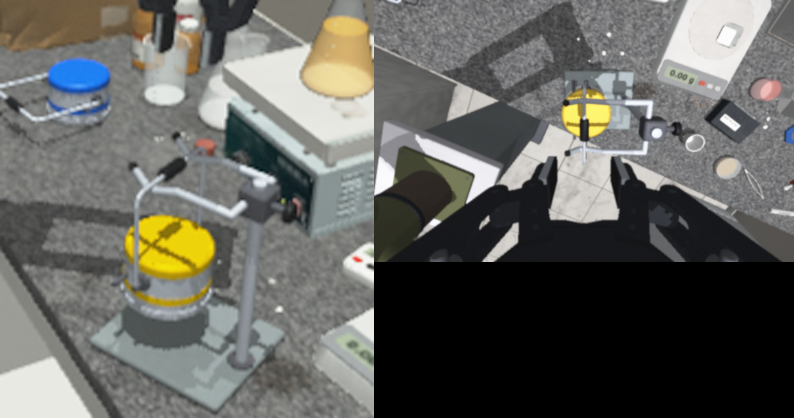

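The grip is at about (321,198) in the wrist view and the seat projects to (322,192), a few mm apart. The pot is unchanged since release and the gripper is clear, so I hand in.

```bash
python3 -c "
from cell import job;print(job.sign_off())"
```

```text
the job is handed in; nothing more can be done
None
```

The yellow-lidded pot is hanging upright on the fork, let go, and I handed the job in at about 13 s on the robot's clock. I took the pot by its grip, swung the bail upright with the pot still standing, lifted it and turned it to the stand's direction. I then brought it in from the front, lowered it into the dips and withdrew straight up.

- **Final pictures:** the bail's wire lies in both prongs. The grip is about 6 px (a few mm) from where the seat should appear, and the gripper is well clear. I took no picture of the blue pot with a position check at the end, but nothing went near it and it looks unmoved.
- **Heights disagreed by about 6–7 mm:** while held, the grip read that much above its expected height with the bail upright, and again when the weight came off on the fork. I took this as the grip sitting low in the pads, which fits both readings, but did not measure it separately.
- **Bail upright on the worktop:** I judged this from the arm's pose and a side picture taken just before the last 10 mm correction. No picture was taken at the exact upright moment, and the vertical force there was about 3 N either way.

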